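Set the bottom-bracket adjuster and tighten its lock ring

ROBOT

A 6-joint arm with a two-finger parallel gripper is mounted at the origin on a cart in front of the work surface, level with it; the furniture and walls round the work are solid. World frame = base frame: x ahead of the robot, y to its left, z up, the work surface at z = 0. Lengths are in mm, angles in rad, forces in N, time in s.
With the tool pointing down it reaches from about 275 to 1000 mm from the base axis. Payload 8.4 kg.
Tool frame: the origin (TCP) lies at the very end of the fingers, on their centre line; the grasp point (between the pads) lies 19 mm behind it (r.pinch_z is the distance from the TCP to the grasp point, in mm); z points along the fingers, y is the line along which they close (so a half turn about z gives the same grasp; the last joint's range is limited). The gripper opens to 85 mm and grips with 20 to 120 N. Pads are 22 mm wide; open, the fingers measure 114 mm over their backs; the gripper's body (76 mm by 85 mm) begins 54 mm behind the grasp point. The pads swing forward as they close: fully open they stand 13 mm farther back than shut.
Start: joints at [-1.116, 0.353, 1.633, -0, 1.155, -0.002], TCP at [275.673, -560.921, 231.281] pointing down, gripper open.
Joint ranges: [-2.63, 2.63], [-0.92, 2.1], [0.06, 2.66], [-1.3, 4.44], [0, 2.69], [-3.02, 3.02]. Speed limits (rad/s): [2.22, 2.22, 2.79, 3.14, 3.14, 3.14].

INTERFACE

Orientations are given as [roll, pitch, yaw] about the fixed x, y, z axes, in that order (R = Rz(yaw) Ry(pitch) Rx(roll)).
In Python, from rig import r gives the robot as it stands.
- The arm moves only by the tool carry_out, never from a script. Its argument "series" is a list of rows, each a list of 7 numbers: the turn, a rotation vector about the tool's x, y, z as a fraction of full scale, then the shift along the tool's x, y, z as a fraction of full scale, then the gripper command: -1 is fully open, 1 is shut, values between are in proportion. A call has 1 to 8 rows; each row is the pose to reach, as a shift and turn from the pose commanded when the call began, along the tool's axes at that moment, turning the shorter way round; what a row does not reach only later rows make up. Full scale, the value 1, is 0.25 m for a shift and pi rad for a turn. A row lasts 1/8 s, in which the tool goes at most 62.5 mm and 10.7 degrees, less where a joint would pass 70% of its speed; a pose out of reach is approached as far as the arm can. A call with a number of a shift or a turn outside -1 to 1 is refused whole. A call with a gripper value outside its range is refused whole. The fingers move at their own pace and stop on an object; "force" is the grip in N (left out, the last holds). Time passes only in rows, so rows that repeat a pose let the fingers close. It gives the time, the measured TCP pose, the force, the opening and the grip force at its end, in the units of the state.
- r.sense(): the state, without advancing time (a new reading comes with each control period).
- r.grab_frame(name): name is "side" or "top" or "wrist"; returns the picture (420x560x3 uint8, red, green, blue); there is no depth.
- r.get_calibration(name): a dict with "K" (3x3 intrinsics, pixels), "pose" (4x4, takes a point from camera to world coordinates). Camera axes: x right, y up, looking along -z (the intrinsics and any distortion apply to the point x, -y, -z); pixel columns grow to the right and rows downward; lengths in mm; the calibration is good to about 2 mm. A picture is of the moment at which its call begins: read the wrist's pose just before it. get_calibration takes no time and is no camera call; for the wrist camera it gives the pose at the moment of the call.
- r.sign_off(): hands the job in; it is judged then, once.
Trained networks look in the newest picture that a camera, given by its name, has taken for a name from the list of things; names that differ only in an ending like _2 or _b are one class to them, and where a whole thing is asked for, a point or a joint stands for the part that bears it (a point fixed in the world has none). Each returns a list of dicts, best first, with "score" (0 to 1); they miss things now and then, are a little off and sometimes report something else, mostly with a low value. They report only what shows in the picture. A call takes as long as a camera call.
- r.silhouettes(camera, label): "region" (420x560 bool, what is visible of it) and "position" ([row, column] in pixels, amid what is visible of it).
The state is a dict: "clock": time; "qpos": joint angles; "qvel": joint speeds; "joint_efforts": joint torques, N m; "eef_pos": TCP position; "tcp_rot": TCP orientation; "contact_force": force on the tool from outside, world axes, zero at the start; "wrist_torque": the same for the moment, N m; "opening": opening from 0.0 (shut) to 1.0 (fully open); "grasp_force": force on a finger pad.
Only numpy, scipy, OpenCV 4.12 (cv2) and the standard library are available. Lean on these libraries where they do the work, as an engineer would, in place of code of your own. Each camera call takes 0.05 s, during which the arm holds its last target. There are 200 camera calls.

TASK

On the bottom-bracket stand, turn the black adjuster knob clockwise until its yellow pointer stands at the red clip on the dial. Then push the lock ring's handle round clockwise by its red post until the ring is tight, pushing with about 15 N at the post (more than 23 N would over-tighten it), and let go with the pointer still at the clip. Leave the other things on the bench where they are.

Things in the scene. Friction and masses are not known exactly. Their poses are not given: they have to be found in the camera images.
- stand: fixed steel base plate, 130 mm (x) by 120 mm (y), carrying an upright blue bottom-bracket shell. Origin: centre of the underside, on the common vertical axis of shell, lock ring, dial and knob; z up. Two cut blue tube stubs, up to 45 mm high, reach 90 mm out on its +x side
- axis (a point): point on the common vertical axis, 70 mm above the bench, at the upper face of the fixed white dial plate (82 mm dia, 66-70 mm above the bench). The lock ring lies below it (70 mm dia, 50-62 mm), the black knob above it (71-129 mm)
- knob_grip (a point): point on the axis inside the black knob's grip bar, 115 mm above the bench. The bar is 46 mm long, 16 mm thick, 82 to 129 mm above the bench, over a 48 mm dia skirt. Its x axis lies along the bar, away from the yellow pointer; pinch the bar across its y axis. The knob turns with light friction (0.06 N m) and stays where it is left
- pointer (a point): tip of the yellow pointer on the knob's skirt, 33 mm from the axis, 73 mm above the bench; turns with the knob
- mark (a point): where the pointer's tip must stand: just inside the red index clip on the rim of the white dial, 33 mm from the axis, 73 mm above the bench. The clip does not move. It stands 0.4 to 1.35 rad clockwise (seen from above) of the pointer at the start
- handle_post (a point): middle of the grip length of the red upright round post at the end of the lock ring's flat handle, 78 mm above the bench, 90 mm from the axis. Post: 16 mm dia, graspable 62 to 93 mm above the bench; handle arm: 14 mm wide, top at 60 mm, runs inwards to the ring. The post spins freely on its pin
- lock_ring: steel lock ring with the handle; origin on the axis at bench height, z up. Pushed clockwise (seen from above) it runs freely, about 1 N at the post, for 0.6 to 1.1 rad, then meets a wave washer and tightens. The angle where that happens is not known beforehand (it differs by up to 0.6 rad) and cannot be seen
- washer (a joint): how far the ring has been turned on after meeting the wave washer, rad; 0 = not tight. The push at the post, square to the handle, jumps to about 7 N on meeting it, then rises 83 N per rad: 11 N at 0.05 (just tight), 15 N at 0.10, 23 N at 0.20 (over-tight). Friction holds the ring when let go; it may spring back to about 0.07
- bearing_cup: bystander: black bottom-bracket cup, 47 mm across, 24 mm high; origin at the centre of its underside
- cup_tool: bystander: grey round splined cup tool, 25 mm across, 48 mm high; origin at the centre of its underside
- the_pedal: bystander: black pedal, 78x94x22 mm; origin at the centre of its underside
- grease: bystander: white and red grease jar with a black lid, 54 mm across, 70 mm high; origin at the centre of its underside
- cleaning_brush: bystander: green brush with black bristles, 18x175x24 mm; origin at the centre of its underside
- spoke_tool: bystander: red round spoke key, 34x43x9 mm; origin at the centre of its underside

How it is judged (in metres and radians):
On the way, in this order (a step that is already met when the one before it is completed fails the run):
1. the pointer stands at the red clip while the lock ring is still loose (horizontal distance between pointer and mark below 0.004 m and value of joint washer below 0.02 rad), for 0.2 s.
2. the lock ring is turned tight against its washer (value of joint washer above 0.05 rad), for 0.2 s.
At the end, for the whole second after the job is handed in: the pointer's tip stands within 4 mm of its place at the red clip (seen from above) and the lock ring is tight and at rest (washer above 0.05 rad) (horizontal distance between pointer and mark below 0.004 m and value of joint washer above 0.05 rad and velocity of joint washer between -0.02 and 0.02 rad/s); the robot touches nothing.
It fails at once if the lock ring is over-tightened (washer beyond 0.20 rad, about 23 N at the post) (value of joint washer above 0.2 rad).
It fails at once if a bystander is moved more than 20 mm (distance of any of bearing_cup, cup_tool, the_pedal, grease, cleaning_brush, spoke_tool from where it was at the start of the episode above 0.02 m).
It also fails if it takes over 64 s, if anything falls off the work surface, if the arm or the gripper's body presses on something with over 40 N, if the wrist force passes 120 N, or if a joint passes its speed limit or range.

## Working session

There is one attempt and no reset: what is moved stays moved. The work goes in short steps, Python scripts to look and compute and a tool call to move; the robot and the scene stay as the last step left them, time stands still between calls to the robot, and variables do not carry over. Pictures are saved under pics/ and viewed, at most 10 in all, crops included, and the job is handed in when it is done.

Besides the shell and the picture viewer there is one more tool, called after "Emit:" as name([rows], argument=value, ...), one row to a line, values as JSON. carry_out: Moves the arm, as the interface text tells. Its arguments: {"type":"object","properties":{"series":{"type":"array"},"force":{"type":"number"}},"required":["series"]}

```bash
mkdir -p pics
cat > h.py <<'E'
import numpy as np, cv2
from rig import r
def proj(cam,P):
    c=r.get_calibration(cam);K=np.array(c["K"]);T=np.linalg.inv(np.array(c["pose"]))
    p=T[:3,:3]@np.array(P,float)+T[:3,3];p=np.array([p[0],-p[1],-p[2]]);q=K@p;return q[:2]/q[2]
def plane(cam,rc,z):
    c=r.get_calibration(cam);K=np.array(c["K"]);T=np.array(c["pose"])
    d=np.linalg.inv(K)@np.array([rc[1],rc[0],1.]);d=T[:3,:3]@np.array([d[0],-d[1],-d[2]]);o=T[:3,3]
    return o+d*(z-o[2])/d[2]
def save(cam,name):
    im=np.array(r.grab_frame(cam));cv2.imwrite("pics/"+name,im[:,:,::-1]);return im
E
python3 - <<'E'
from h import *
s=r.sense();print(s)
a=save("side","a.png");b=save("top","b.png")
cv2.imwrite("pics/ab.png",np.hstack([a,b])[:,:,::-1][:, :])
for cam in("side","top"):
    c=r.get_calibration(cam);print(cam,np.round(c["pose"],2).tolist(),np.round(c["K"],1).tolist(),[k for k in c])
    for n,z in(("pointer",73),("knob_grip",115),("handle_post",78),("lock_ring",56),("stand",20),("mark",73)):
        try:
            for d in r.silhouettes(cam,n)[:2]:print(n,round(d["score"],2),d["position"],d["region"].sum(),np.round(plane(cam,d["position"],z)))
        except Exception as e:print(n,e)
E
```

```text
{'clock': 0.0, 'qpos': array([-1.11637915e+00,  3.53655100e-01,  1.63414141e+00,  2.13565192e-05,
        1.15519356e+00, -2.40832146e-03]), 'qvel': array([-0.00026406,  0.00246899,  0.00056882,  0.00014659, -0.0004567 ,
        0.00014447]), 'joint_efforts': array([-2.69937838e-03, -6.05255771e+01, -3.42070627e+01, -2.03655336e-04,
        9.30844748e-03, -2.30453634e-05]), 'eef_pos': array([ 275.47955026, -560.4799847 ,  230.55422401]), 'tcp_rot': array([-3.14019529e+00, -2.28918061e-05,  4.56816849e-01]), 'contact_force': array([0.15219628, 0.38432792, 0.14945434]), 'wrist_torque': array([0.0456981 , 0.01504708, 0.03807238]), 'grasp_force': 0.0, 'opening': 1.0005836292396544}
side [[0.98, 0.06, -0.2, 288.71], [-0.2, 0.35, -0.91, -1111.24], [0.01, 0.93, 0.36, 543.01], [0.0, 0.0, 0.0, 1.0]] [[443.4, 0.0, 279.5], [0.0, 443.4, 205.0], [0.0, 0.0, 1.0]] ['K', 'pose']
pointer 0.79 [204.0, 303.9] 368 [617.  78.  73.]
knob_grip 0.73 [219.2, 289.8] 271 [ 526. -125.  115.]
knob_grip 0.61 [202.8, 303.5] 409 [589. -19. 115.]
lock_ring 0.64 [221.6, 288.1] 228 [551.  -5.  56.]
lock_ring 0.22 [308.9, 303.3] 361 [ 486. -421.   56.]
top [[-0.02, 0.99, -0.15, 303.05], [-1.0, -0.02, -0.02, -21.17], [-0.02, 0.15, 0.99, 1503.19], [0.0, 0.0, 0.0, 1.0]] [[437.1, 0.0, 280.6], [0.0, 437.1, 207.0], [0.0, 0.0, 1.0]] ['K', 'pose']
pointer 0.55 [182.7, 280.1] 159 [609.   8.  73.]
knob_grip 0.73 [182.4, 280.2] 197 [601.   6. 115.]
handle_post 0.36 [206.9, 284.3] 74 [526.  -5.  78.]
lock_ring 0.41 [205.4, 283.9] 81 [534.  -3.  56.]
stand 0.95 [190.0, 278.8] 1408 [594.  14.  20.]
mark 0.66 [218.6, 178.7] 399 [496. 346.  73.]
```

View pics/b.png

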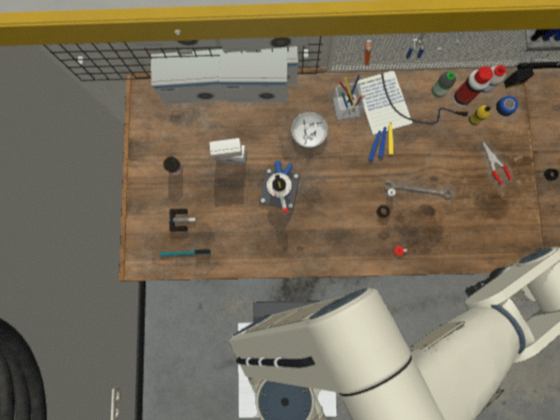

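View pics/a.png

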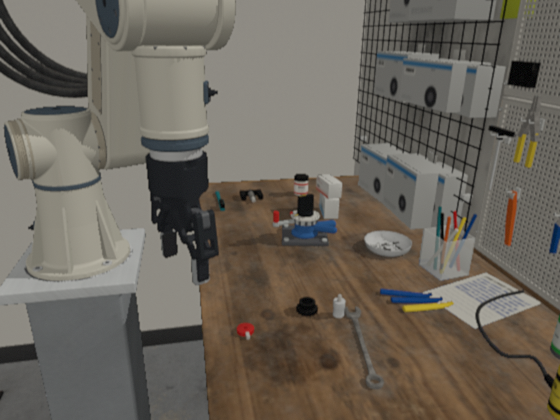

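Top view: the stand is at about row 187, col 279, with its red post at (208, 285), roughly on the robot's side. In the side view the black knob is at (205, 305). For detail I need the wrist camera closer.

```bash
cat >> h.py <<'E'
from scipy.spatial.transform import Rotation as Ro
def to(P,yaw,pos=None,yaw0=None):
    s=r.sense();R=Ro.from_euler('xyz',s["tcp_rot"]);p=s["eef_pos"]
    sh=R.inv().apply(np.array(P)-p)/250
    t=(R.inv()*Ro.from_euler('xyz',[np.pi,0,yaw])).as_rotvec()/np.pi
    return np.round(t,4),np.round(sh,4)
E
python3 - <<'E'
from h import *
s=r.sense();R=Ro.from_euler('xyz',s["tcp_rot"])
C=np.array(r.get_calibration("wrist")["pose"])
print("cam in tool",R.inv().apply(C[:3,3]-s["eef_pos"]),R.inv().as_matrix()@C[:3,:3])
print(to([545,0,330],0.4568))
print(to([545,0,330],0.0))
for n in("side","top"):
    for P in([600,5,115],[600,5,0],[520,-5,78]):print(n,P,proj(n,P))
E
```

```text
cam in tool [  71.44587012    0.14419581 -142.544491  ] [[ 3.52060167e-04  9.58759491e-01  2.84218428e-01]
 [ 9.99999928e-01 -3.78023592e-04  3.64985666e-05]
 [ 1.42434618e-04  2.84218394e-01 -9.58759555e-01]]
(array([ 0., -0., -0.]), array([ 1.9565, -1.5386, -0.3949]))
(array([ 0.    , -0.    ,  0.1454]), array([ 1.9565, -1.5386, -0.3949]))
side [600, 5, 115] [305.09536508 199.50567817]
side [600, 5, 0] [303.70396334 237.01194913]
side [520, -5, 78] [277.46651126 215.02493135]
top [600, 5, 115] [280.6287431  182.61780879]
top [600, 5, 0] [281.39615404 189.47728159]
top [520, -5, 78] [284.43591637 208.63313759]
```

Emit:
carry_out([
  [0,0,0,0.74,-0.476,-0.04,-1],
  [0,0,0,0.74,-0.476,-0.04,-1],
  [0,0,0,0.74,-0.476,-0.04,-1],
  [0,0,0,0.74,-0.476,-0.04,-1],
])

```text
clock: 1.2
eef_pos: [390.3, -370.1, 241.6]
tcp_rot: [3.142, -0.001, 0.458]
contact_force: [0.4, 0.0, 0.3]
opening: 1.0
grasp_force: 0.0
```

Emit:
carry_out([
  [0,0,0,0.74,-0.476,-0.04,-1],
  [0,0,0,0.74,-0.476,-0.04,-1],
  [0,0,0,0.74,-0.476,-0.04,-1],
  [0,0,0,0.74,-0.476,-0.04,-1],
])

```text
clock: 1.7
eef_pos: [504.0, -181.6, 251.7]
tcp_rot: [3.141, -0.001, 0.459]
contact_force: [-0.1, -0.0, 0.2]
opening: 1.0
grasp_force: 0.0
```

Emit:
carry_out([
  [0,0,0.145,0.74,-0.476,-0.04,-1],
  [0,0,0.145,0.74,-0.476,-0.04,-1],
  [0,0,0.145,0.74,-0.476,-0.04,-1],
  [0,0,0.145,0.74,-0.476,-0.04,-1],
  [0,0,0.145,0.74,-0.476,-0.04,-1],
  [0,0,0.145,0.74,-0.476,-0.04,-1],
])

```text
clock: 2.45
eef_pos: [615.8, 4.0, 261.0]
tcp_rot: [3.141, 0.001, 0.002]
contact_force: [-0.3, -0.2, 0.5]
opening: 1.003
grasp_force: 0.0
```

Run:
```python
from h import *
s=r.sense();print(s["clock"],s["eef_pos"],s["tcp_rot"])
save("wrist","w1.png")
for n,z in(("pointer",73),("knob_grip",129),("handle_post",93),("lock_ring",56),("stand",0),("mark",73)):
    for d in r.silhouettes("wrist",n)[:2]:
        print(n,round(d["score"],2),np.round(d["position"]),d["region"].sum(),np.round(plane("wrist",d["position"],z)))
```

```text
2.45 [615.83305643   3.95901048 261.03262744] [3.14122039e+00 7.68070011e-04 1.80527613e-03]
pointer 0.77 [200. 272.] 2231 [598.   9.  73.]
pointer 0.42 [260. 287.] 705 [533.  -6.  73.]
handle_post 0.8 [278. 292.] 335 [522. -10.  93.]
handle_post 0.72 [262. 287.] 792 [539.  -6.  93.]
lock_ring 0.59 [263. 288.] 716 [521.  -8.  56.]
stand 0.8 [176. 277.] 12727 [608.   5.   0.]
mark 0.53 [201. 274.] 2207 [597.   8.  73.]
```

View pics/w1.png

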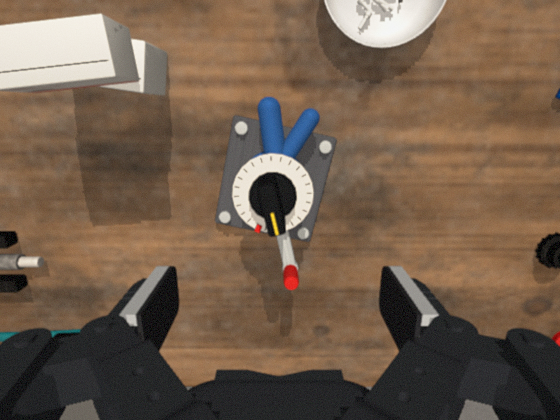

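The wrist view shows the white dial centred near (col 273, row 193), the yellow pointer near (275, 225), the red clip near (259, 229) and the red post at (291, 277). I'll measure these by colour and check a zoomed crop.

Run:
```python
from h import *
im=save("wrist","w2.png").astype(int);R,G,B=im[...,0],im[...,1],im[...,2]
sub=np.zeros(R.shape,bool);sub[140:300,215:340]=1
def pts(m,z):
    v,u=np.nonzero(m&sub);return np.array([plane("wrist",(a,b),z)[:2] for a,b in zip(v,u)]),v,u
W=(im.min(2)>170)
n,l,st,c=cv2.connectedComponentsWithStats((W&sub).astype(np.uint8));k=1+np.argmax(st[1:,4])
v,u=np.nonzero(l==k);hull=cv2.convexHull(np.array([plane("wrist",(a,b),70)[:2] for a,b in zip(v,u)],np.float32))
print("dial fit",cv2.minEnclosingCircle(hull),cv2.fitEllipse(hull))
Y=(R>150)&(G>120)&(B<90);p,v,u=pts(Y,73);print("yellow",len(p),u.min(),u.max(),v.min(),v.max());
A=np.array(cv2.fitEllipse(hull)[0])
d=np.hypot(*(p-A).T);i=d.argsort()[-8:];print(np.round(d[i],1),p[i].mean(0),"ang",np.arctan2(*(p.mean(0)-A)[::-1]))
i=d.argsort();print(p[i[:8]].mean(0),p[i[-8:]].mean(0))
Rd=((R>130)&(G<60)&(B<60)&sub)
n,l,st,c=cv2.connectedComponentsWithStats(Rd.astype(np.uint8))
for k in range(1,n):
    if st[k,4]>4:
        q=plane("wrist",(c[k][1],c[k][0]),74)[:2];print("red",c[k],st[k],q,"r",np.hypot(*(q-A)),"ang",np.arctan2(*(q-A)[::-1]),"z93",plane("wrist",(c[k][1],c[k][0]),85))
cv2.imwrite("pics/c1.png",cv2.resize(im[145:300,200:345].astype(np.uint8),None,fx=4,fy=3.8,interpolation=cv2.INTER_CUBIC)[:,:,::-1])
```

```text
dial fit ((603.5924072265625, 9.90792465209961), 40.83655548095703) ((603.4967651367188, 9.839856147766113), (80.6921615600586, 81.12254333496094), 80.15776062011719)
yellow 117 215 277 213 244
[71.7 72.5 73.3 73.4 74.1 74.9 75.7 77.2] [555.36151546  66.16200192] ang 2.7847201408937856
[583.55530716  10.12490182] [555.36151546  66.16200192]
red [257.5625 228.9375] [254 226   7   7  32] [567.81736956  24.71671088] r 38.656695090263426 ang 2.7465522410491783 z93 [571.81578687  23.99816563  85.        ]
red [290.330033   277.64356436] [283 266  16  24 303] [512.47860037  -9.43380787] r 93.03644684969002 ang -2.932918997262861 z93 [518.32191147  -9.01383701  85.        ]
```

View pics/c1.png

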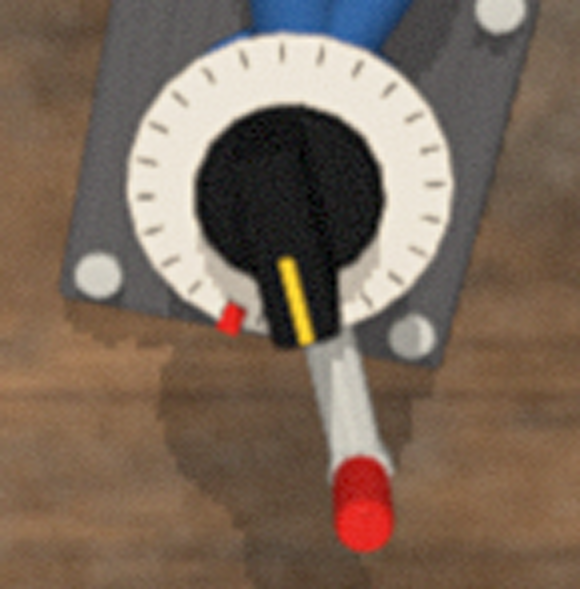

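The crop shows the yellow stripe on the bar top running from about (272, 213) to (276.5, 235) in full-frame pixels. The red clip is at (257.5, 229), and the post leans out below.

Run:
```python
from h import *
im=np.array(r.grab_frame("wrist")).astype(int);R,G,B=im[...,0],im[...,1],im[...,2]
A=np.array([603.5,9.84]);sub=np.zeros(R.shape,bool);sub[205:245,262:285]=1
v,u=np.nonzero((R>150)&(G>110)&(B<110)&sub)
p=np.array([plane("wrist",(a,b),129.5)[:2] for a,b in zip(v,u)],np.float32)
d=cv2.fitLine(p,cv2.DIST_L2,0,.01,.01).ravel();print(len(p),d,p.min(0),p.max(0))
t=(A-d[2:]);print("line dist from axis",t[0]*d[1]-t[1]*d[0])
m=p.mean(0)-A;print("mean rel",m,"ang",np.arctan2(m[1],m[0]),"lineang",np.arctan2(-d[1]*np.sign(d[0]),-abs(d[0])))
print(to([603.5,9.84,180],0.17),to([603.5,9.84,93],0.17))
```

```text
79 [9.7353899e-01 2.2852099e-01 5.9273041e+02 7.4140763e+00] [582.53925    4.664318] [602.2728    10.556833]
line dist from axis 0.09934659182891004
mean rel [-10.76965332  -2.42592272] ang -2.920035117755769 lineang -2.9110346
(array([-0.    , -0.    , -0.0539]), array([-0.0508, -0.0239,  0.3255])) (array([-0.    , -0.    , -0.0539]), array([-0.0508, -0.0239,  0.6735]))
```

Emit:
carry_out([
  [0,0,-0.0715,-0.051,-0.024,0.3,-1],
  [0,0,-0.0715,-0.051,-0.024,0.3,-1],
  [0,0,-0.0715,-0.051,-0.024,0.45,-1],
  [0,0,-0.0715,-0.051,-0.024,0.55,-1],
  [0,0,-0.0715,-0.051,-0.024,0.62,-1],
  [0,0,-0.0715,-0.051,-0.024,0.668,-1],
  [0,0,-0.0715,-0.051,-0.024,0.668,-1],
])

```text
clock: 3.78
eef_pos: [603.5, 10.2, 94.1]
tcp_rot: [-3.141, 0.001, 0.225]
contact_force: [-0.1, 0.2, 0.8]
opening: 0.996
grasp_force: 0.0
```

Emit:
carry_out([
  [0,0,0,0,0,0,1],
  [0,0,0,0,0,0,1],
  [0,0,0,0,0,0,1],
  [0,0,0,0,0,0,1],
  [0,0,0,0,0,0,1],
  [0,0,0,0,0,0,1],
  [0,0,0,0,0,0,1],
  [0,0,0,0,0,0,1],
], force=25)

```text
clock: 4.78
eef_pos: [603.7, 10.2, 94.6]
tcp_rot: [3.141, -0.0, 0.226]
contact_force: [-1.5, -1.4, 5.9]
opening: 0.183
grasp_force: 30.5
```

Run:
```python
from h import *
s=r.sense();print(s)
```

```text
{'clock': 4.775, 'qpos': array([ 1.44708214e-02,  4.77689473e-01,  1.78724728e+00, -1.35774077e-04,
        8.76252933e-01,  1.35938525e+00]), 'qvel': array([ 8.43729720e-04,  3.25152583e-04,  4.06526505e-05,  1.26363366e-03,
        9.57732488e-04, -5.34429974e-04]), 'joint_efforts': array([ 6.69015124e-01, -5.91584480e+01, -2.63076442e+01,  3.03943623e-01,
       -4.04922171e-01,  5.02797472e-02]), 'eef_pos': array([603.72244676,  10.20137194,  94.62723935]), 'tcp_rot': array([ 3.14140606e+00, -3.72093302e-04,  2.25968808e-01]), 'contact_force': array([-1.50628782, -1.42093376,  5.94164116]), 'wrist_torque': array([-0.137444  ,  0.19374791,  0.03673265]), 'grasp_force': 30.455821752548218, 'opening': 0.18277473171839712}
```

Emit:
carry_out([
  [0,0,0.03,0,0,0,1],
  [0,0,0.07,0,0,0,1],
  [0,0,0.11,0,0,0,1],
  [0,0,0.15,0,0,0,1],
  [0,0,0.18,0,0,0,1],
  [0,0,0.1975,0,0,0,1],
  [0,0,0.1975,0,0,0,1],
  [0,0,0.1975,0,0,0,1],
])

```text
clock: 5.78
eef_pos: [603.8, 10.2, 94.7]
tcp_rot: [-3.141, -0.0, -0.395]
contact_force: [-1.3, -0.8, 6.3]
opening: 0.182
grasp_force: 30.5
```

Emit:
carry_out([
  [0,0,0,0,0,0,0.0],
  [0,0,0,0,0,0,-1],
  [0,0,0,0,0,0,-1],
  [0,0,0,0,0,0,-1],
  [0,0,0,0,0,0,-1],
  [0,0,0,0,0,0,-1],
])

```text
clock: 6.52
eef_pos: [603.6, 10.3, 94.3]
tcp_rot: [3.142, -0.0, -0.395]
contact_force: [-0.0, 0.5, 0.7]
opening: 0.999
grasp_force: 0.0
```

Emit:
carry_out([
  [0,0,0,0,0,-0.15,-1],
  [0,0,0,0,0,-0.35,-1],
  [0,0,0,0,0,-0.55,-1],
  [0,0,0,-0.3,0,-0.67,-1],
  [0,0,0,-0.5,0,-0.67,-1],
  [0,0,0,-0.5,0,-0.67,-1],
])

```text
clock: 7.28
eef_pos: [485.0, 59.2, 262.4]
tcp_rot: [-3.141, 0.0, -0.393]
contact_force: [1.0, 0.4, -0.0]
opening: 1.0
grasp_force: 0.0
```

Run:
```python
from h import *
print(r.sense())
im=save("wrist","w3.png").astype(int)
u,v=proj("wrist",[603.5,9.84,73]);print(u,v)
u,v=int(u),int(v);cv2.imwrite("pics/c3.png",cv2.resize(im[max(v-80,0):v+110,u-100:u+100].astype(np.uint8),None,fx=3.1,fy=3.1,interpolation=cv2.INTER_CUBIC)[:,:,::-1])
```

```text
{'clock': 7.275, 'qpos': array([1.18155557e-01, 1.06601101e-01, 1.88132494e+00, 4.36416967e-04,
       1.15389358e+00, 2.08194106e+00]), 'qvel': array([ 0.01567967, -0.00655302, -0.00797323, -0.01384289, -0.02960119,
        0.01489404]), 'joint_efforts': array([  0.53233154, -44.08249497, -32.53431559,   0.20162215,
         0.48734419,   0.25027167]), 'eef_pos': array([484.98416865,  59.21998091, 262.43156525]), 'tcp_rot': array([-3.14135570e+00,  3.93168436e-04, -3.93165890e-01]), 'contact_force': array([ 1.04031199,  0.37115891, -0.04383271]), 'wrist_torque': array([-1.06626159e-02, -4.55911285e-02, -9.80344019e-05]), 'grasp_force': 0.0, 'opening': 1.0001762299587533}
278.5662988485249 42.083168522937974
```

View pics/c3.png

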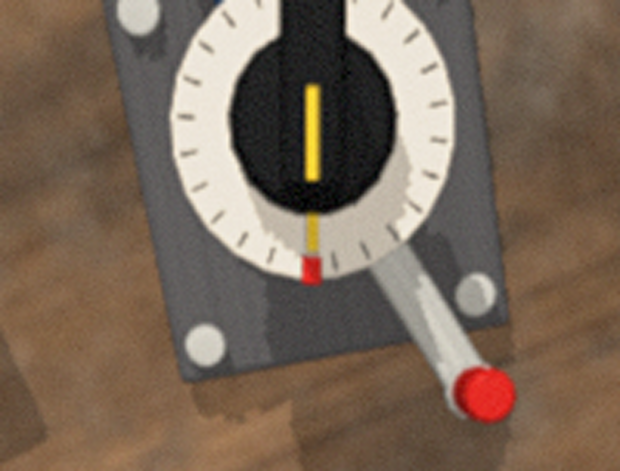

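The yellow pointer (crop 313, 235) lines up exactly with the red clip (311, 270). The post top is at crop (485, 395). Next is the pose for grasping the post.

Run:
```python
from h import *
A=np.array([603.5,9.84])
im=np.array(r.grab_frame("wrist"));h=im.astype(int)
m=((h[...,0]>190)&(h[...,1]<60)&(h[...,2]<60));m[:100]=0;m[160:]=0
v,u=np.nonzero(m);c=cv2.minEnclosingCircle(np.stack([u,v],1)[(v>100)].astype(np.float32));print(c)
for z in (93,95):
    q=plane("wrist",(c[0][1],c[0][0]),z)[:2];print(z,q,np.hypot(*(q-A)),np.arctan2(*(q-A)[::-1]))
a=np.arctan2(*(q-A)[::-1]);P=A+90*np.array([np.cos(a),np.sin(a)]);print(P)
yaw=a+np.pi;print(yaw,to([*P,150],yaw),to([*P,66],yaw))
for p in(.04,.08,.16,.24,.32,.4,.5):print(p,np.round([p/np.pi,.36*(1-np.cos(p)),-.36*np.sin(p)],4))
```

```text
((335.5, 128.5), 7.905794143676758)
93 [517.79910826  -9.24872314] 87.80103755433191 -2.9224336127713646
95 [518.03008755  -8.99545983] 87.52074315083871 -2.9246843778383043
[515.60892591  -9.52902412]
0.21690827575148885 (array([-1.000e-04, -5.000e-04, -1.943e-01]), array([0.2061, 0.2097, 0.4497])) (array([-1.000e-04, -5.000e-04, -1.943e-01]), array([0.2057, 0.2099, 0.7857]))
0.04 [ 0.0127  0.0003 -0.0144]
0.08 [ 0.0255  0.0012 -0.0288]
0.16 [ 0.0509  0.0046 -0.0574]
0.24 [ 0.0764  0.0103 -0.0856]
0.32 [ 0.1019  0.0183 -0.1132]
0.4 [ 0.1273  0.0284 -0.1402]
0.5 [ 0.1592  0.0441 -0.1726]
```

Emit:
carry_out([
  [0,0,-0.06,0.1,0.1,0.1,-1],
  [0,0,-0.12,0.206,0.21,0.25,-1],
  [0,0,-0.18,0.206,0.21,0.4,-1],
  [0,0,-0.194,0.206,0.21,0.45,-1],
  [0,0,-0.194,0.206,0.21,0.6,-1],
  [0,0,-0.194,0.206,0.21,0.7,-1],
  [0,0,-0.194,0.206,0.21,0.785,-1],
  [0,0,-0.194,0.206,0.21,0.785,-1],
])

```text
clock: 8.38
eef_pos: [515.2, -10.5, 63.7]
tcp_rot: [-3.141, 0.003, 0.214]
contact_force: [-0.7, 0.2, 0.1]
opening: 0.998
grasp_force: 0.0
```

Emit:
carry_out([
  [0,0,0,0,0,0,1],
  [0,0,0,0,0,0,1],
  [0,0,0,0,0,0,1],
  [0,0,0,0,0,0,1],
  [0,0,0,0,0,0,1],
  [0,0,0,0,0,0,1],
  [0,0,0,0,0,0,1],
], force=40)

```text
clock: 9.25
eef_pos: [515.8, -9.9, 66.0]
tcp_rot: [3.141, -0.001, 0.215]
contact_force: [-1.4, -0.2, 6.5]
opening: 0.169
grasp_force: 39.0
```

Run:
```python
from h import *
s=r.sense();print(s["eef_pos"],s["tcp_rot"],s["contact_force"],s["opening"],s["grasp_force"])
save("side","s2.png");b=save("wrist","w4.png")
```

```text
[515.75359741  -9.92337975  65.97277324] [ 3.14148190e+00 -5.55145905e-04  2.14983395e-01] [-1.44200983 -0.20632933  6.50521444] 0.16929696967402094 39.006051644682884
```

View pics/w4.png

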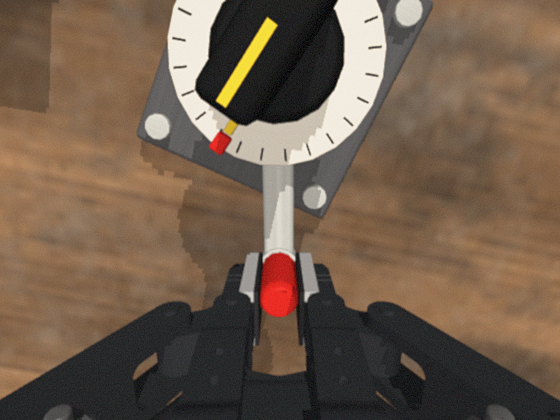

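The post (279, 285) sits between the pads and the handle is along the tool axis. Now I'll move along the arc, 0.4 rad first (free run is at least 0.6).

Emit:
carry_out([
  [0,0,0.0127,0.0003,-0.0144,0,1],
  [0,0,0.0255,0.0012,-0.0288,0,1],
  [0,0,0.0509,0.0046,-0.0574,0,1],
  [0,0,0.0764,0.0103,-0.0856,0,1],
  [0,0,0.1019,0.0183,-0.1132,0,1],
  [0,0,0.1273,0.0284,-0.1402,0,1],
  [0,0,0.1273,0.0284,-0.1402,0,1],
])

```text
clock: 10.22
eef_pos: [515.0, 26.3, 66.0]
tcp_rot: [-3.141, -0.0, -0.186]
contact_force: [-2.5, 1.1, 6.7]
opening: 0.17
grasp_force: 39.2
```

Emit:
carry_out([
  [0,0,0.0127,0.0003,-0.0144,0,1],
  [0,0,0.0255,0.0012,-0.0288,0,1],
  [0,0,0.0382,0.0026,-0.0431,0,1],
  [0,0,0.0509,0.0046,-0.0574,0,1],
  [0,0,0.0509,0.0046,-0.0574,0,1],
])

```text
clock: 10.85
eef_pos: [518.6, 40.0, 65.9]
tcp_rot: [-3.141, 0.0, -0.345]
contact_force: [-3.7, 1.2, 7.9]
opening: 0.172
grasp_force: 39.2
```

```bash
cat >> h.py <<'E'
def tang():
    s=r.sense();y=s["tcp_rot"][2];f=s["contact_force"];A=np.array([603.5,9.84]);d=s["eef_pos"][:2]-A
    print("t",s["clock"],"ang",np.round(np.arctan2(d[1],d[0]),3),"R",np.round(np.hypot(*d),1),"z",np.round(s["eef_pos"][2],1),"yaw",np.round(y,3),
     "along push",np.round(np.dot(f[:2],[-np.sin(y),np.cos(y)]),1),"radial",np.round(np.dot(f[:2],[np.cos(y),np.sin(y)]),1),"f",np.round(f,1),"grip",np.round([s["opening"],s["grasp_force"]],2))
E
python3 -c "from h import *;tang()"
```

```text
t 10.85 ang 2.8 R 90.1 z 65.9 yaw -0.345 along push -0.1 radial -3.9 f [-3.7  1.2  7.9] grip [ 0.17 39.21]
```

Emit:
carry_out([
  [0,0,0.0096,0.0002,-0.0108,0,1],
  [0,0,0.0191,0.0006,-0.0216,0,1],
  [0,0,0.0191,0.0006,-0.0216,0,1],
])

```text
clock: 11.22
eef_pos: [520.6, 45.0, 65.9]
tcp_rot: [-3.142, 0.0, -0.405]
contact_force: [-3.2, 2.6, 7.5]
opening: 0.17
grasp_force: 39.2
```

```bash
python3 -c "from h import *;tang()"
```

```text
t 11.225 ang 2.741 R 90.1 z 65.9 yaw -0.405 along push 1.1 radial -4.0 f [-3.2  2.6  7.5] grip [ 0.17 39.23]
```

Emit:
carry_out([
  [0,0,0.0096,0.0002,-0.0108,0,1],
  [0,0,0.0191,0.0006,-0.0216,0,1],
  [0,0,0.0191,0.0006,-0.0216,0,1],
])

```text
clock: 11.6
eef_pos: [522.8, 49.9, 66.0]
tcp_rot: [-3.141, 0.0, -0.465]
contact_force: [-3.0, 1.8, 7.9]
opening: 0.168
grasp_force: 39.2
```

```bash
python3 -c "from h import *;tang()"
```

```text
t 11.6 ang 2.68 R 90.1 z 66.0 yaw -0.465 along push 0.2 radial -3.5 f [-3.   1.8  7.9] grip [ 0.17 39.23]
```

Emit:
carry_out([
  [0,0,0.0096,0.0002,-0.0108,0,1],
  [0,0,0.0191,0.0006,-0.0216,0,1],
  [0,0,0.0191,0.0006,-0.0216,0,1],
])

```text
clock: 11.98
eef_pos: [525.3, 54.7, 66.0]
tcp_rot: [-3.141, 0.0, -0.525]
contact_force: [-2.4, 1.9, 8.6]
opening: 0.169
grasp_force: 39.2
```

```bash
python3 -c "from h import *;tang()"
```

```text
t 11.975 ang 2.62 R 90.1 z 66.0 yaw -0.525 along push 0.4 radial -3.0 f [-2.4  1.9  8.6] grip [ 0.17 39.23]
```

Emit:
carry_out([
  [0,0,0.0096,0.0002,-0.0108,0,1],
  [0,0,0.0191,0.0006,-0.0216,0,1],
  [0,0,0.0191,0.0006,-0.0216,0,1],
])

```text
clock: 12.35
eef_pos: [528.2, 59.4, 66.0]
tcp_rot: [-3.141, 0.0, -0.585]
contact_force: [-3.4, 2.3, 8.2]
opening: 0.168
grasp_force: 39.2
```

```bash
python3 -c "from h import *;tang()"
```

```text
t 12.35 ang 2.56 R 90.1 z 66.0 yaw -0.585 along push 0.0 radial -4.1 f [-3.4  2.3  8.2] grip [ 0.17 39.23]
```

Emit:
carry_out([
  [0,0,0.0096,0.0002,-0.0108,0,1],
  [0,0,0.0191,0.0006,-0.0216,0,1],
  [0,0,0.0191,0.0006,-0.0216,0,1],
])

```text
clock: 12.72
eef_pos: [531.3, 63.8, 66.0]
tcp_rot: [-3.141, 0.0, -0.645]
contact_force: [-2.8, 2.2, 8.4]
opening: 0.172
grasp_force: 39.2
```

```bash
python3 -c "from h import *;tang()"
```

```text
t 12.725 ang 2.499 R 90.1 z 66.0 yaw -0.645 along push 0.1 radial -3.6 f [-2.8  2.2  8.4] grip [ 0.17 39.22]
```

Emit:
carry_out([
  [0,0,0.0096,0.0002,-0.0108,0,1],
  [0,0,0.0191,0.0006,-0.0216,0,1],
  [0,0,0.0191,0.0006,-0.0216,0,1],
])

```text
clock: 13.1
eef_pos: [534.7, 68.1, 66.0]
tcp_rot: [-3.141, 0.0, -0.705]
contact_force: [-2.8, 2.6, 8.2]
opening: 0.17
grasp_force: 39.2
```

```bash
python3 -c "from h import *;tang()"
```

```text
t 13.1 ang 2.439 R 90.1 z 66.0 yaw -0.705 along push 0.1 radial -3.8 f [-2.8  2.6  8.2] grip [ 0.17 39.21]
```

Emit:
carry_out([
  [0,0,0.0096,0.0002,-0.0108,0,1],
  [0,0,0.0191,0.0006,-0.0216,0,1],
  [0,0,0.0191,0.0006,-0.0216,0,1],
])

```text
clock: 13.48
eef_pos: [538.4, 72.1, 66.0]
tcp_rot: [-3.141, 0.001, -0.765]
contact_force: [-2.3, 2.0, 6.8]
opening: 0.168
grasp_force: 39.2
```

```bash
python3 -c "from h import *;tang()"
```

```text
t 13.475 ang 2.378 R 90.1 z 66.0 yaw -0.765 along push -0.2 radial -3.1 f [-2.3  2.   6.8] grip [ 0.17 39.21]
```

Emit:
carry_out([
  [0,0,0.0096,0.0002,-0.0108,0,1],
  [0,0,0.0191,0.0006,-0.0216,0,1],
  [0,0,0.0191,0.0006,-0.0216,0,1],
])

```text
clock: 13.85
eef_pos: [542.2, 76.0, 66.0]
tcp_rot: [-3.141, 0.001, -0.826]
contact_force: [-1.9, 3.3, 7.4]
opening: 0.172
grasp_force: 39.2
```

```bash
python3 -c "from h import *;tang()"
```

```text
t 13.85 ang 2.318 R 90.2 z 66.0 yaw -0.826 along push 0.8 radial -3.8 f [-1.9  3.3  7.4] grip [ 0.17 39.19]
```

Emit:
carry_out([
  [0,0,0.0096,0.0002,-0.0108,0,1],
  [0,0,0.0191,0.0006,-0.0216,0,1],
  [0,0,0.0191,0.0006,-0.0216,0,1],
])

```text
clock: 14.22
eef_pos: [545.0, 78.7, 65.8]
tcp_rot: [3.139, 0.001, -0.885]
contact_force: [-6.8, -3.0, 11.7]
opening: 0.17
grasp_force: 39.6
```

```bash
python3 -c "from h import *;tang()"
```

```text
t 14.225 ang 2.276 R 90.4 z 65.8 yaw -0.885 along push -7.2 radial -2.0 f [-6.8 -3.  11.7] grip [ 0.17 39.65]
```

The washer is met (7 N). Two more small steps should bring it to about 15 N.

Emit:
carry_out([
  [0,0,0.0096,0.0002,-0.0108,0,1],
  [0,0,0.0191,0.0006,-0.0216,0,1],
  [0,0,0.0191,0.0006,-0.0216,0,1],
])

```text
clock: 14.6
eef_pos: [548.3, 81.5, 65.7]
tcp_rot: [3.137, 0.002, -0.945]
contact_force: [-9.6, -4.1, 13.9]
opening: 0.166
grasp_force: 40.0
```

```bash
python3 -c "from h import *;tang()"
```

```text
t 14.6 ang 2.227 R 90.5 z 65.7 yaw -0.945 along push -10.2 radial -2.3 f [-9.6 -4.1 13.9] grip [ 0.17 39.98]
```

Emit:
carry_out([
  [0,0,0.0096,0.0002,-0.0108,0,1],
  [0,0,0.0191,0.0006,-0.0216,0,1],
  [0,0,0.0191,0.0006,-0.0216,0,1],
  [0,0,0.0191,0.0006,-0.0216,0,1],
])

```text
clock: 15.1
eef_pos: [551.7, 84.1, 65.6]
tcp_rot: [3.135, 0.002, -1.005]
contact_force: [-13.2, -6.3, 16.5]
opening: 0.166
grasp_force: 40.3
```

```bash
python3 -c "from h import *;tang()"
```

```text
t 15.1 ang 2.18 R 90.5 z 65.6 yaw -1.005 along push -14.5 radial -1.7 f [-13.2  -6.3  16.5] grip [ 0.17 40.32]
```

Emit:
carry_out([
  [0,0,0,0,0,0,0.2],
  [0,0,0,0,0,0,-0.2],
  [0,0,0,0,0,0,-0.2],
  [0,0,0,0,0,0,-0.2],
  [0,0,0,0,0,0,-0.2],
  [0,0,0,0,0,0,-0.2],
])

```text
clock: 15.85
eef_pos: [555.1, 85.4, 65.5]
tcp_rot: [-3.142, 0.0, -1.005]
contact_force: [-0.6, -0.1, 0.4]
opening: 0.601
grasp_force: 0.0
```

Emit:
carry_out([
  [0,0,0,0,0,-0.1,-0.2],
  [0,0,0,0,0,-0.25,-0.2],
  [0,0,0,0,0,-0.45,-0.2],
  [0,0,0,0,0,-0.65,-0.2],
  [0,0,0,-0.2,0,-0.8,-0.2],
  [0,0,0,-0.35,0,-0.8,-0.2],
  [0,0,0,-0.35,0,-0.8,-0.2],
  [0,0,0,-0.35,0,-0.8,-0.2],
])

```text
clock: 16.85
eef_pos: [508.3, 158.9, 265.3]
tcp_rot: [3.141, -0.0, -1.004]
contact_force: [0.1, -0.1, 0.1]
opening: 0.596
grasp_force: 0.0
```

Run:
```python
from h import *
tang();im=save("wrist","w5.png");A=np.array([603.5,9.84])
h=im.astype(int);m=((h[...,0]>190)&(h[...,1]<60)&(h[...,2]<60)).astype(np.uint8)
n,l,st,c=cv2.connectedComponentsWithStats(m)
for k in range(1,n):
    if st[k,4]>15:
        for z in(74,93):
            q=plane("wrist",(c[k][1],c[k][0]),z)[:2];print(z,c[k],st[k,4],q,np.hypot(*(q-A)),np.arctan2(*(q-A)[::-1]))
```

```text
t 16.85 ang 2.139 R 176.9 z 265.3 yaw -1.004 along push -0.0 radial 0.1 f [ 0.1 -0.1  0.1] grip [0.6 0. ]
74 [302.37209302  20.86046512] 43 [567.55475874  24.98153092] 39.00418346495452 2.7429120701411716
93 [302.37209302  20.86046512] 43 [566.35633751  29.08194521] 41.831855311606844 2.6636165226463535
74 [288.9895288   88.88481675] 191 [546.84563986  78.51237522] 89.02590432655077 2.260593343985053
93 [288.9895288   88.88481675] 191 [546.82621729  79.56520482] 89.85277866506182 2.2533033739636354
```

View pics/w5.png

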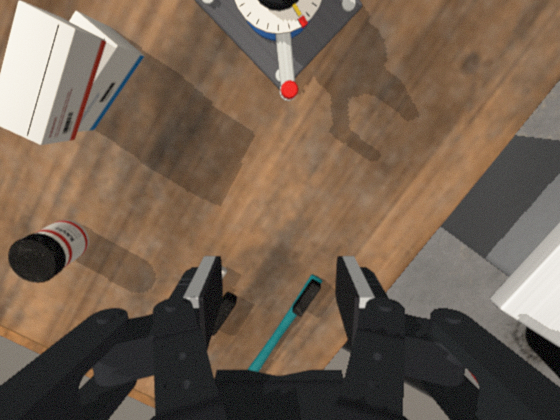

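The pointer is still at the clip (302, 21) and the post is at (289, 89). The camera puts the handle at 2.253 rad, against 2.18 at the tool under load, so it may have sprung back close to the limit. I'll regrip, probe it and push slightly further.

Run:
```python
from h import *
a=2.25;P=np.array([603.5+90*np.cos(a),9.84+90*np.sin(a)]);print(P,to([*P,66],a-np.pi))
```

```text
[546.96437395  79.86658772] (array([ 0.0002, -0.0001, -0.0361]), array([0.3484, 0.0384, 0.7968]))
```

Emit:
carry_out([
  [0,0,-0.036,0.15,0.038,0.05,-0.2],
  [0,0,-0.036,0.348,0.038,0.2,-0.2],
  [0,0,-0.036,0.348,0.038,0.4,-0.2],
  [0,0,-0.036,0.348,0.038,0.4,-0.2],
  [0,0,-0.036,0.348,0.038,0.55,-0.2],
  [0,0,-0.036,0.348,0.038,0.7,-0.2],
  [0,0,-0.036,0.348,0.038,0.797,-0.2],
  [0,0,-0.036,0.348,0.038,0.797,-0.2],
])

```text
clock: 17.9
eef_pos: [546.7, 80.7, 66.4]
tcp_rot: [3.14, 0.001, -0.892]
contact_force: [0.3, -0.5, 0.1]
opening: 0.6
grasp_force: 0.0
```

Emit:
carry_out([
  [0,0,0,0,0,0,1],
  [0,0,0,0,0,0,1],
  [0,0,0,0,0,0,1],
  [0,0,0,0,0,0,1],
  [0,0,0,0,0,0,1],
  [0,0,0,0,0,0,1],
  [0,0,0,0,0,0,1],
], force=40)

```text
clock: 18.77
eef_pos: [547.4, 80.5, 67.9]
tcp_rot: [-3.141, -0.001, -0.892]
contact_force: [-2.2, -1.7, 9.0]
opening: 0.174
grasp_force: 38.9
```

```bash
python3 -c "from h import *;tang()"
```

```text
t 18.775 ang 2.242 R 90.3 z 67.9 yaw -0.892 along push -2.7 radial -0.1 f [-2.2 -1.7  9. ] grip [ 0.17 38.86]
```

Emit:
carry_out([
  [0,0,0.0096,0.0002,-0.0108,0,1],
  [0,0,0.0191,0.0006,-0.0216,0,1],
  [0,0,0.0191,0.0006,-0.0216,0,1],
])

```text
clock: 19.15
eef_pos: [549.7, 82.7, 67.6]
tcp_rot: [3.138, -0.0, -0.952]
contact_force: [-8.0, -8.5, 14.2]
opening: 0.168
grasp_force: 39.5
```

```bash
python3 -c "from h import *;tang()"
```

```text
t 19.15 ang 2.207 R 90.6 z 67.6 yaw -0.952 along push -11.4 radial 2.3 f [-8.  -8.5 14.2] grip [ 0.17 39.54]
```

Emit:
carry_out([
  [0,0,0.0096,0.0002,-0.0108,0,1],
  [0,0,0.0159,0.0004,-0.018,0,1],
  [0,0,0.0159,0.0004,-0.018,0,1],
  [0,0,0.0159,0.0004,-0.018,0,1],
])

```text
clock: 19.65
eef_pos: [552.5, 84.8, 67.5]
tcp_rot: [3.136, 0.0, -1.001]
contact_force: [-10.6, -10.0, 16.2]
opening: 0.169
grasp_force: 39.8
```

```bash
python3 -c "from h import *;tang()"
```

```text
t 19.65 ang 2.169 R 90.6 z 67.5 yaw -1.001 along push -14.4 radial 2.7 f [-10.6 -10.   16.2] grip [ 0.17 39.83]
```

Emit:
carry_out([
  [0,0,0.0064,0.0001,-0.0072,0,1],
  [0,0,0.0111,0.0002,-0.0126,0,1],
  [0,0,0.0111,0.0002,-0.0126,0,1],
  [0,0,0.0111,0.0002,-0.0126,0,1],
])

```text
clock: 20.15
eef_pos: [554.5, 86.2, 67.5]
tcp_rot: [3.135, 0.0, -1.036]
contact_force: [-12.6, -11.3, 18.2]
opening: 0.164
grasp_force: 40.1
```

```bash
python3 -c "from h import *;tang()"
```

```text
t 20.15 ang 2.142 R 90.7 z 67.5 yaw -1.036 along push -16.6 radial 3.3 f [-12.6 -11.3  18.2] grip [ 0.16 40.05]
```

Emit:
carry_out([
  [0,0,0,0,0,0,0.2],
  [0,0,0,0,0,0,-0.2],
  [0,0,0,0,0,0,-0.2],
  [0,0,0,0,0,0,-0.2],
  [0,0,0,0,0,0,-0.2],
  [0,0,0,0,0,0,-0.2],
])

```text
clock: 20.9
eef_pos: [557.6, 88.2, 66.3]
tcp_rot: [-3.142, 0.0, -1.037]
contact_force: [1.3, -0.5, 0.9]
opening: 0.597
grasp_force: 0.0
```

Emit:
carry_out([
  [0,0,0,0,0,-0.1,-0.2],
  [0,0,0,0,0,-0.25,-0.2],
  [0,0,0,0,0,-0.45,-0.2],
  [0,0,0,0,0,-0.65,-0.2],
  [0,0,0,-0.2,0,-0.8,-0.2],
  [0,0,0,-0.35,0,-0.8,-0.2],
  [0,0,0,-0.35,0,-0.8,-0.2],
  [0,0,0,-0.35,0,-0.8,-0.2],
])

```text
clock: 21.9
eef_pos: [513.0, 163.1, 266.1]
tcp_rot: [3.141, -0.0, -1.036]
contact_force: [0.8, 0.5, -0.1]
opening: 0.601
grasp_force: 0.0
```

Run:
```python
from h import *
tang();im=save("wrist","w6.png");A=np.array([603.5,9.84])
h=im.astype(int);m=((h[...,0]>190)&(h[...,1]<60)&(h[...,2]<60)).astype(np.uint8)
n,l,st,c=cv2.connectedComponentsWithStats(m)
for k in range(1,n):
    if st[k,4]>15:
        for z in(74,93):
            q=plane("wrist",(c[k][1],c[k][0]),z)[:2];print(z,c[k],st[k,4],q,np.hypot(*(q-A)),np.arctan2(*(q-A)[::-1]))
cv2.imwrite("pics/c6.png",cv2.resize(im[0:110,220:370],None,fx=5,fy=5,interpolation=cv2.INTER_CUBIC)[:,:,::-1])
```

```text
t 21.9 ang 2.104 R 178.0 z 266.1 yaw -1.036 along push 0.9 radial -0.0 f [ 0.8  0.5 -0.1] grip [0.6 0. ]
74 [304.17073171  18.7804878 ] 41 [567.5763588   25.01434486] 38.99703500532883 2.741921592624955
93 [304.17073171  18.7804878 ] 41 [566.53834461  29.27600915] 41.76029718090839 2.6574854230279685
74 [292.91709845  87.16580311] 193 [546.68628423  78.35347226] 89.00502334239903 2.263110572474384
93 [292.91709845  87.16580311] 193 [546.83504607  79.58491293] 89.86250543877831 2.253088804084971
```

View pics/c6.png

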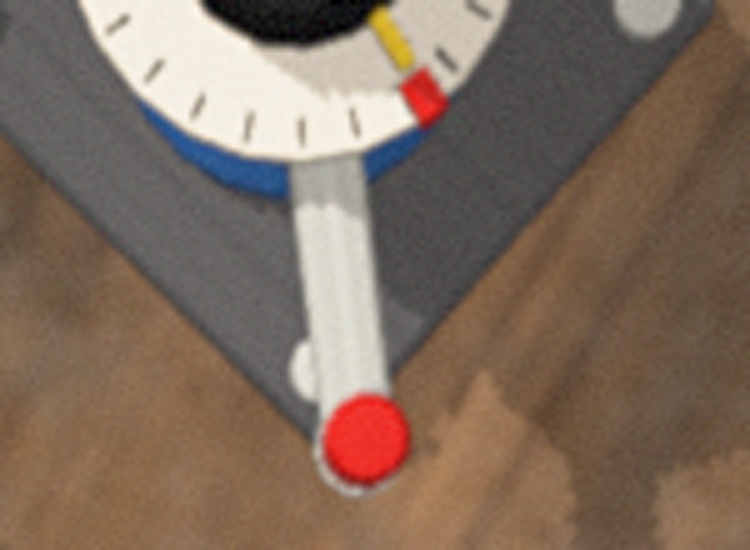

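The ring settles at the same angle (2.253 rad) after both pushes. That matches its stated rest point of about 0.07 rad, so it is tight. The yellow pointer still stands at the clip, and nothing touches the work.

```bash
python3 -c "from rig import r;print(r.sign_off())"
```

```text
the job is handed in; nothing more can be done
None
```

The job is handed in: the pointer stands at the red clip, the lock ring was pushed to about 15 N and then about 17 N, and the gripper is clear. The tight reading (washer about 0.07 rad) is inferred from the ring coming to rest at the same angle after both pushes, and sign-off gave no verdict.

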